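# Close a split casting mould with its cam lock

## Task

Close the split steel mould on the bench: push the loose half along its guides up against the fixed half until it meets the sprung rubber seal, then swing the black-knobbed cam lever round so that its hook catches the pin and draws the halves tight together. Stop when the lever comes up firm, without forcing it, and leave it locked, with the other things on the bench left where they are.

Things in the scene. Friction and masses are not known exactly. Their poses are not given: they have to be found in the camera images.
- mould_base: Dark steel base plate, 215 x 190 x 12 mm, fixed to the bench. Origin: under the plate, in the plane of the fixed half's face, on the centre line. z up; x along the guides from the loose to the fixed half (away from the robot, within 20 degrees); y to the left of that. Plate spans x -140 to +75 mm; fixed half x 0 to 55 mm, 130 mm wide, top 62 mm above the bench.
- guides (a point): On the centre line between the two low aluminium guides, on the plate's top (12 mm above the bench), half-way along them. The guides are 130 mm long, reach 30 mm above the bench, outer faces 175 mm apart, and hold the loose half's feet, so that it can only slide to and fro, 43 mm in all.
- seal_face (a point): Front of the sprung rubber seal, 22 mm wide, in the middle of the fixed half's face, 48 mm above the bench. It stands 9 mm out of that face when free and gives way at about 1.5 N per mm.
- half: Loose half of the mould: steel comb-shaped block 55 (x) x 130 (y) x 50 mm high, two pockets in front, low feet 40 mm past its back at both sides, 0.8 kg, captive in the guides, its front 20 to 42 mm from the fixed face at the start. Origin: bottom, middle of its front (mating) face; axes as the base. Sliding it takes about 4 N, the seal adds up to 12 N.
- push (a point): Centre of the smooth back wall of the loose half, 37 mm above the bench, 55 mm behind its front face: where to push it along the base's +x.
- pin (a point): Middle of the steel catch pin, 12 mm diameter, standing 22 mm up from the top of the loose half (62 to 84 mm above the bench), 18 mm behind its front face. The cam's hook catches it when that face is within about 13 mm of the fixed face, that is, when the half touches the seal.
- spacer: Two small aluminium facing strips on the outer ribs of the fixed half, on which the halves close: they stand 1.5 to 6.5 mm out of the fixed face (differs from mould to mould). Origin: bottom, midway between them, in the plane that the loose half's front face rests on when closed; x as the base.
- pivot (a point): Pivot of the cam on top of the fixed half: the underside of the cam, on its vertical axis, 66 mm above the bench, 32 mm along x from the base's origin. The pivot bolt ends 88 mm above the bench.
- cam (a joint): Cam angle, rad: 0 to 2.0, starts open at 0 to 0.2, grows as the lever swings counter-clockwise from above. Flat cam, 66 to 76 mm above the bench; its spiral hook draws in 10 mm per rad and comes up firm between about 1.1 and 1.8, depending on the facing strips. Pushing the knob takes 2 to 3 N free, 3 to 8 N squeezing the seal, 12 to 25 N when tight; 45 N is forcing. It stays where left.
- knob (a point): Centre of the black cylindrical knob, 18 mm diameter, 38 mm high, that stands upright on the lever's end, 105 mm from the pivot (knob from 76 to 114 mm above the bench, point at 95 mm). At cam angle 0 the lever points 64 degrees from the base's x towards its y. It can be pushed from the side.
- jug: Bystander: white plastic bottle, 90 mm diameter, 190 mm high; origin at the bottom.
- disc: Bystander: dark backing disc lying flat, 116 mm diameter, 12 mm high; origin at the bottom.
- sleeve: Bystander: grey pipe sleeve standing on end, 60 mm diameter, 45 mm high; origin at the bottom.

How it is judged:
By the outcome, as a careful person would: the job done as asked, in the order asked, and still so for the second after the job is handed in, with the robot touching nothing.
It also fails if it takes over 64 s, if anything falls off the work surface, if the arm or the gripper's body presses on something with over 40 N, if the wrist force passes 120 N, or if a joint passes its speed limit or range.

## Robot

A 7-joint arm with a two-finger parallel gripper is mounted at the origin on the work surface. World frame = base frame: x ahead of the robot, y to its left, z up, the work surface at z = 0. Lengths are in m, angles in rad, forces in N, time in s.
With the tool pointing down it reaches from about 0.425 to 0.925 m from the base axis. Payload 6.8 kg.
Tool frame: the origin (TCP) lies at the very end of the fingers, on their centre line; the grasp point (between the pads) lies 19 mm behind it (arm.grasp_offset is the distance from the TCP to the grasp point, in m); x points along the fingers, z is the direction in which the jaws open and shut, and the axes are right-handed (so a half turn about x gives the same grasp; the last joint's range is limited). The gripper opens to 85 mm and grips with 20 to 120 N. Pads are 22 mm wide; open, the fingers measure 114 mm over their backs; the gripper's body (76 mm by 85 mm) begins 54 mm behind the grasp point. The pads swing forward as they close: fully open they stand 13 mm farther back than shut.
Start: joints at [1.079, 0.477, 0.022, 1.555, -0.011, 1.109, -0.083], TCP at [0.253, -0.626, 0.231] pointing down, gripper open.
Joint ranges: [-2.96, 2.96], [-0.34, 2.1], [-1.41, 1.46], [0.24, 2.44], [-1.37, 4.51], [0.17, 1.92], [-2.96, 2.96]. Speed limits (rad/s): [2.39, 2.39, 3.14, 3.14, 3.14, 3.14, 3.14].

## Interface

Orientations are given as a 3x3 rotation matrix whose columns are the frame's x, y, z axes.
In Python, from cell import arm gives the robot as it stands. The module is installed in compiled form; this text tells all that it offers. Calls block until the motion is done:
- arm.goto(position, orientation): joint-space move of the TCP to a pose.
- arm.move_l(position, orientation=None, rate=0.15, f_stop=None): straight line of the TCP; orientation=None keeps the orientation; rate is the mean speed in m/s. With f_stop (N) it stops when the force on the tool has changed by that much, and returns True; else False.
- arm.movej(angles): joint-space move.
- arm.grip(opening, effort=None): finger opening in m; effort is the grip in N (None keeps the last); returns when the fingers have stopped.
- arm.sleep(seconds).
- arm.inverse_kinematics(position, orientation): joint angles nearest the present ones, or None.
- arm.sense(): the state.
- arm.get_image(name): name is "scene" or "top" or "wrist"; returns a dict with "image" (420x560x3 uint8, red, green, blue), "camera_matrix" (3x3 intrinsics, pixels), "distortion" ([k1, k2, p1, p2, k3] as OpenCV has them; the pictures are not rectified), "origin" and "rotation" of the camera in the world. Camera axes: x right, y down, z forward; pixel columns grow to the right and rows downward; lengths in m; the calibration is good to about 2 mm. A picture is of the moment at which its call begins. There is no depth.
A pose or a line that the arm cannot do raises arm.MotionError and nothing moves.
- arm.hand_in(): hands the job in, once; it reports no verdict.
Trained networks look in a picture, given as the dict that the camera call returned (one of the last four; its "shot" number tells which), for a name from the list of things; names that differ only in an ending like _2 or _b are one class to them, and where a whole thing is asked for, a point or a joint stands for the part that bears it (a point fixed in the world has none). Each returns a list of dicts, best first, with "confidence" (0 to 1); they miss things now and then, are a little off and sometimes report something else, mostly with a low value. They report only what shows in the picture. A call takes as long as a camera call.
- arm.masks_of(thing, picture): "pixels" (420x560 bool, what is visible of it).
- arm.place_of(thing, picture): "location" ([x, y, z] in m, in the coordinates of the camera as it stood for that picture, good to about 4 mm: a listed point, or the origin of a listed thing).
The state is a dict: "clock": time; "qpos": joint angles; "joint_velocities": joint speeds; "joint_efforts": joint torques, N m; "ee_pos": TCP position; "eef_rot": TCP orientation; "force": force on the tool from outside, world axes, zero at the start; "moment": the same for the moment, N m; "gripper_width": finger opening in m.
Only numpy, scipy, OpenCV 4.12 (cv2) and the standard library are available. Lean on these libraries where they do the work, as an engineer would, in place of code of your own. Each camera call takes 0.05 s, during which the arm holds its last target.

## Working session

There is one attempt and no reset: what is moved stays moved. The work goes in short steps, each a Python script; the robot and the scene stay as the last script left them, time stands still between calls to the robot, and variables do not carry over. Pictures are saved under pics/ and viewed, and the job is handed in when it is done.

```bash
mkdir -p pics; cat > h.py <<'E'
import numpy as np, cv2
from cell import arm
def save(p,n): cv2.imwrite('pics/'+n+'.png',cv2.cvtColor(p['image'],cv2.COLOR_RGB2BGR))
def w(p,loc): return np.array(p['rotation'])@np.array(loc)+np.array(p['origin'])
def st():
    s=arm.sense(); print('t',round(s['clock'],2),'p',np.round(s['ee_pos'],4),'f',np.round(s['force'],1),'g',round(s['gripper_width'],3)); return s
def proj(p,X):
    R=np.array(p['rotation']);t=-R.T@np.array(p['origin'])
    return cv2.projectPoints(np.atleast_2d(np.array(X,float)),cv2.Rodrigues(R.T)[0],t,np.array(p['camera_matrix']),np.array(p['distortion'],float))[0][:,0]
E
python3 - <<'E'
from h import *
st()
for c in ('scene','top'):
    p=arm.get_image(c); save(p,c+'0')
    print(c,np.round(p['origin'],3))
    for n in ['mould_base','guides','seal_face','half','push','pin','spacer','pivot','knob','jug','disc','sleeve']:
        for d in arm.place_of(n,p)[:2]: print(n,round(d['confidence'],2),np.round(w(p,d['location']),4))
st()
E
```

```text
t 0.0 p [ 0.2525 -0.6253  0.2303] f [-0.2  0.1  0.3] g 0.085
scene [ 1.027 -0.477  0.905]
mould_base 0.64 [0.5911 0.0377 0.0011]
guides 0.63 [0.5179 0.0392 0.018 ]
guides 0.49 [0.5741 0.0414 0.0495]
seal_face 0.49 [0.5734 0.0416 0.0474]
half 0.76 [0.5621 0.0388 0.0104]
half 0.56 [0.6204 0.0382 0.0676]
push 0.93 [0.5049 0.0392 0.0437]
push 0.27 [0.6212 0.039  0.0684]
pin 0.8 [0.5434 0.0392 0.0752]
pivot 0.61 [0.6208 0.0372 0.0687]
knob 0.68 [0.6482 0.1419 0.0998]
knob 0.39 [0.6222 0.0371 0.0685]
jug 0.32 [0.5188 0.0384 0.0127]
disc 0.91 [ 0.4434 -0.3857  0.0015]
sleeve 0.94 [ 6.323e-01 -4.110e-01  1.000e-04]
top [0.48  0.019 1.267]
mould_base 0.96 [ 5.876e-01  3.700e-02 -5.000e-04]
guides 0.71 [0.5184 0.0412 0.0121]
guides 0.39 [ 4.444e-01 -3.889e-01  4.000e-04]
seal_face 0.53 [0.5797 0.0362 0.0462]
half 0.77 [0.5614 0.0391 0.0124]
half 0.42 [0.6212 0.038  0.065 ]
push 0.95 [0.5132 0.0364 0.0368]
pin 0.63 [0.5445 0.0392 0.0759]
pivot 0.67 [0.6215 0.0398 0.0667]
knob 0.86 [0.6489 0.1354 0.0954]
jug 0.86 [0.6361 0.3286 0.0022]
jug 0.24 [0.5633 0.0393 0.0145]
disc 0.97 [ 0.4465 -0.3895 -0.0014]
sleeve 0.79 [ 6.301e-01 -4.045e-01 -1.000e-04]
t 1.3 p [ 0.2528 -0.6259  0.2313] f [-0.7 -1.  -0.1] g 0.086
```

View pics/scene0.png

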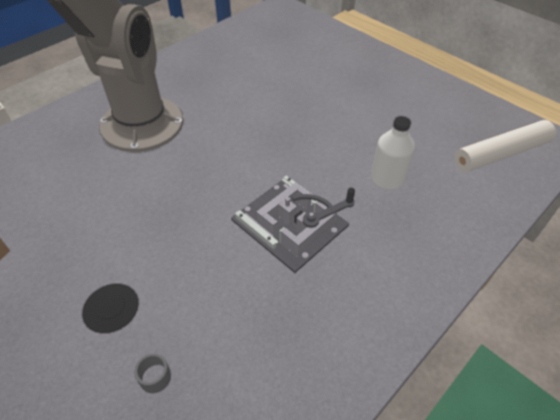

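View pics/top0.png

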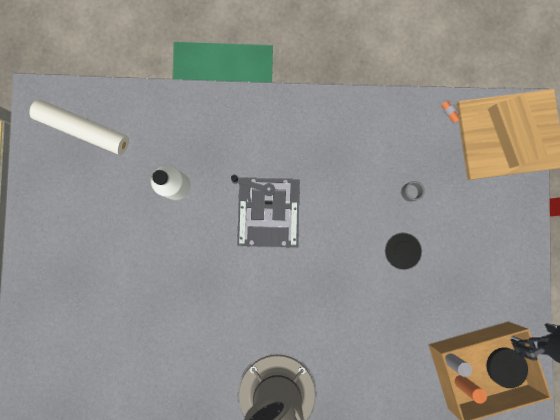

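Scene: the mould is at about (290,222), and the lever knob at (350,194). In the top view the mould spans (238–300, 178–247), and the knob is at (235,179). The yaw is small. I'll take a closer look with the wrist camera.

```bash
python3 - <<'E'
from h import *
s=st(); print(np.round(s['eef_rot'],2))
R=np.array([[0,0,-1],[0,-1,0],[-1,0,0]],float).T  # placeholder
# tool x down, z along world +-y
for sg in (1,-1):
    z=np.array([0,sg,0.]);x=np.array([0,0,-1.]);R=np.column_stack([x,np.cross(z,x),z])
    print(sg,[np.round(q,2) if (q:=arm.inverse_kinematics([0.47,0.037,h],R)) is not None else None for h in (.3,.028)])
# choose the nearer
    if sg==-1: pass
z=np.array([0,1.,0]) if s['eef_rot'][1][2]>0 else np.array([0,-1.,0])
R=np.column_stack([x,np.cross(z,x),z]); print(R)
arm.goto([0.47,0.037,0.30],R)
arm.grip(0.0)
st()
p=arm.get_image('wrist'); save(p,'w1'); print(np.round(p['origin'],3))
for n in ['mould_base','guides','seal_face','half','push','pin','spacer','pivot','knob']:
    for d in arm.place_of(n,p)[:2]: print(n,round(d['confidence'],2),np.round(w(p,d['location']),4))
import pickle; pickle.dump(p,open('w1.pkl','wb'))
E
```

```text
t 1.3 p [ 0.2528 -0.6259  0.2313] f [-0.7 -1.  -0.1] g 0.086
[[ 0.    0.93  0.37]
 [-0.    0.37 -0.93]
 [-1.   -0.    0.  ]]
1 [array([ 0.62,  0.16, -0.91,  1.89,  0.14,  1.16,  1.23]), array([ 0.31,  0.55, -0.64,  2.15,  0.56,  0.62,  0.84])]
-1 [array([ 0.33,  0.11, -0.58,  1.9 ,  0.07,  1.14, -1.85]), array([ 0.06,  0.49, -0.33,  2.16,  0.3 ,  0.53, -2.06])]
[[ 0.  1.  0.]
 [ 0.  0. -1.]
 [-1.  0.  0.]]
t 4.55 p [0.47  0.037 0.3  ] f [-0.4  0.8 -0.4] g -0.0
[0.537 0.037 0.442]
mould_base 0.6 [0.5897 0.0377 0.0025]
guides 0.91 [0.5211 0.0379 0.0098]
seal_face 0.78 [0.5769 0.0425 0.0475]
seal_face 0.5 [0.6214 0.0424 0.0654]
push 0.87 [0.51   0.04   0.0384]
pin 0.66 [0.5502 0.0432 0.0693]
pivot 0.61 [0.6225 0.0419 0.0671]
```

View pics/w1.png

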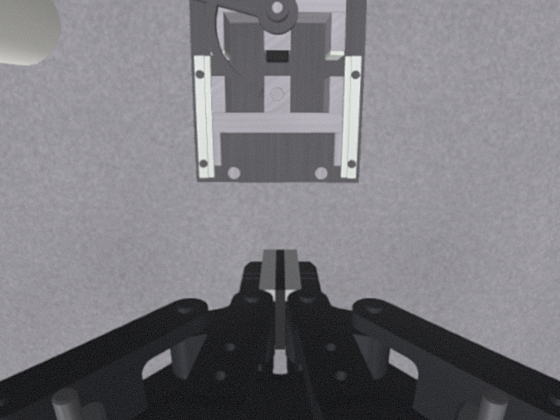

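Wrist view: the guides' outer edges run from (198,178) to (195,56) on the left and (357,178) to (361,56) on the right. The pin is at (277,94), the seal at (277,56) and the pivot at (277,8). The hook arc is clear of the pin. Next I'll fit the mould pose from these.

```bash
cat >> h.py <<'E'
def unproj(p,uv,z):
    n=cv2.undistortPoints(np.array(uv,float).reshape(-1,1,2),np.array(p['camera_matrix']),np.array(p['distortion'],float))[:,0]
    d=np.c_[n,np.ones(len(n))]@np.array(p['rotation']).T; o=np.array(p['origin'])
    return o+d*((z-o[2])/d[:,2])[:,None]
E
python3 - <<'E'
from h import *
import pickle; p=pickle.load(open('w1.pkl','rb'))
im=cv2.cvtColor(p['image'],cv2.COLOR_RGB2BGR)
cv2.imwrite('pics/w1z.png',cv2.resize(im[0:200,180:380],None,fx=3,fy=3,interpolation=cv2.INTER_CUBIC)[:600])
g=unproj(p,[[198,178],[195,56],[357,178],[361,56]],.03); print(np.round(g,4))
print(np.degrees(np.arctan2(*(g[1]-g[0])[1::-1])),np.degrees(np.arctan2(*(g[3]-g[2])[1::-1])))
print(np.round(unproj(p,[[213,121],[342,121],[213,113],[342,113]],.062),4))
E
```

```text
[[ 0.4569  0.129   0.03  ]
 [ 0.5868  0.1262  0.03  ]
 [ 0.4569 -0.0485  0.03  ]
 [ 0.5868 -0.047   0.03  ]]
-1.227086267345503 0.6523000480023997
[[ 0.5207  0.104   0.062 ]
 [ 0.5207 -0.0241  0.062 ]
 [ 0.5285  0.1037  0.062 ]
 [ 0.5285 -0.0238  0.062 ]]
```

View pics/w1z.png

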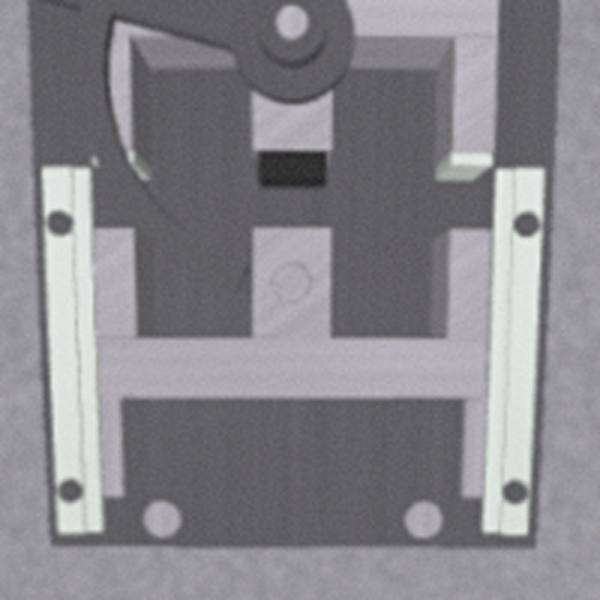

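```bash
python3 - <<'E'
from h import *
arm.goto([0.475,0.0395,0.12],np.array(arm.sense()['eef_rot']))
arm.move_l([0.475,0.0395,0.032],rate=0.1,f_stop=8); s=st(); f0=np.array(s['force'])
x=0.475
hit=arm.move_l([0.500,0.0395,0.032],rate=0.05,f_stop=2.5); s=st(); print(hit)
x=s['ee_pos'][0]
while x<0.53:
    x+=0.002
    arm.move_l([x,0.0395,0.032],rate=0.04); s=arm.sense(); fx=(np.array(s['force'])-f0)
    print(round(s['ee_pos'][0],4),np.round(fx,1))
    if -fx[0]>9.0: break
p=arm.get_image('top'); save(p,'t2')
p=arm.get_image('wrist'); save(p,'w2')
st()
E
```

```text
t 6.83 p [0.4755 0.0397 0.0325] f [0.2 0.1 0.2] g -0.0
t 7.34 p [0.4999 0.0394 0.0319] f [-0.6 -0.4  0.3] g 0.0
True
0.5017 [-1.4 -0.4 -0.7]
0.5032 [-3.4 -0.7 -1.7]
0.5055 [-3.6 -0.8 -3.1]
0.5079 [-3.2 -1.7 -2.4]
0.5101 [-3.8 -1.2 -2.1]
0.5122 [-2.3 -1.1 -1.6]
0.5139 [-5.8 -1.1 -0.2]
0.5154 [-6.3 -1.8  2. ]
0.5166 [-6.7 -1.1  3.6]
0.518 [-9.9 -0.6  5.6]
t 9.94 p [0.518  0.0394 0.0319] f [-9.7 -1.4  5. ] g 0.0
```

```bash
python3 - <<'E'
import cv2
a=cv2.imread('pics/w2.png');b=cv2.imread('pics/t2.png')
b=cv2.resize(b[160:260,200:340],(560,400),interpolation=cv2.INTER_CUBIC)
cv2.imwrite('pics/w2v.png',a);cv2.imwrite('pics/t2z.png',b)
E
```

```text
(no output)
```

View pics/w2v.png

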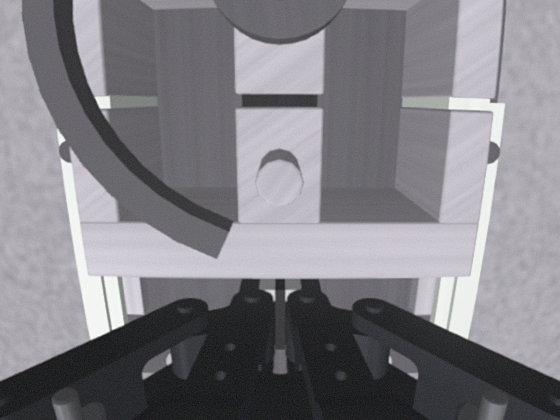

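View pics/t2z.png

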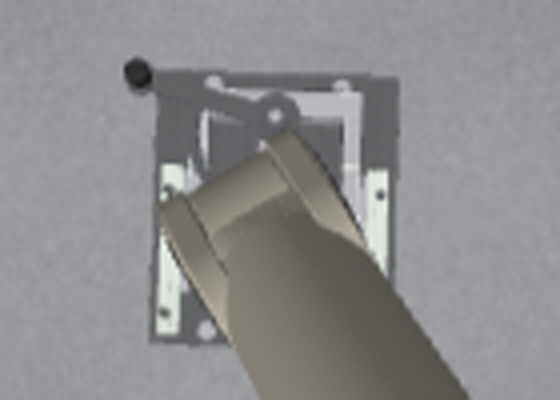

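Both halves meet at the seal, with the strips just short of the loose half at row ~105. The hook tip (225,240) is outside the pin (279,180), as it should be. Now for the lever.

```bash
cat >> h.py <<'E'
PIV=np.array([0.6215,0.0395])
def Rt(phi,sg=1):
    z=sg*np.array([-np.sin(phi),np.cos(phi),0]);x=np.array([0,0,-1.]);return np.column_stack([x,np.cross(z,x),z])
def P(phi,r=0.105,z=0.083): return np.array([PIV[0]+r*np.cos(phi),PIV[1]+r*np.sin(phi),z])
E
python3 - <<'E'
from h import *
s=st(); e=s['ee_pos']
arm.move_l([e[0]-0.03,e[1],e[2]],rate=0.1); 
arm.move_l([e[0]-0.03,e[1],0.22],rate=0.25); st()
print(np.round(arm.sense()['qpos'],2))
for sg in (1,-1):
  for d in (60,75,100,130,160,190):
    q=arm.inverse_kinematics(P(np.radians(d)),Rt(np.radians(d),sg)); print(sg,d,None if q is None else np.round(q,2))
p=arm.get_image('top'); save(p,'t3')
for n in ['half','push','pin','pivot','knob','cam']:
    for d in arm.place_of(n,p)[:1]: print(n,round(d['confidence'],2),np.round(w(p,d['location']),4))
p=arm.get_image('scene'); save(p,'s3')
for n in ['half','push','pin','pivot','knob','cam']:
    for d in arm.place_of(n,p)[:1]: print(n,round(d['confidence'],2),np.round(w(p,d['location']),4))
st()
E
```

```text
t 9.94 p [0.518  0.0394 0.0319] f [-9.7 -1.4  5. ] g 0.0
t 11.31 p [0.4874 0.0392 0.2189] f [-0.   0.7 -1.2] g -0.0
[ 0.31  0.24 -0.59  1.97  0.16  0.98 -1.93]
1 60 [ 0.43  0.99 -1.2   1.58  0.96  1.25  1.67]
1 75 [-1.03  1.07  1.26  1.75 -1.1   1.21 -2.85]
1 100 [-0.79  0.65  0.64  1.84 -0.51  0.82 -2.86]
1 130 [-0.5   0.49  0.23  1.95 -0.16  0.71 -2.62]
1 160 [ 0.13  0.48 -0.49  2.    0.33  0.73 -2.48]
1 190 [ 0.27  0.48 -0.53  2.02  0.35  0.73 -1.88]
-1 60 [ 0.18  0.75 -0.69  1.6   0.55  0.99 -1.21]
-1 75 [ 0.18  0.73 -0.72  1.66  0.57  0.97 -1.  ]
-1 100 [ 0.24  0.7  -0.81  1.77  0.61  0.94 -0.65]
-1 130 [ 0.35  0.66 -0.9   1.89  0.66  0.91 -0.18]
-1 160 [ 0.5   0.65 -1.    1.98  0.71  0.91  0.35]
-1 190 [ 0.72  0.75 -1.19  2.    0.85  1.01  0.85]
push 0.2 [6.313e-01 3.287e-01 2.000e-04]
pivot 0.64 [0.6204 0.0408 0.0642]Traceback (most recent call last):
  File "<stdin>", line 11, in <module>
ValueError: it knows: disc, guides, half, jug, knob, mould_base, pin, pivot, push, seal_face, sleeve, spacer
```

```bash
python3 - <<'E'
from h import *
a=np.radians(74.5)
arm.goto(P(a,z=0.20),Rt(a,-1)); arm.grip(0.036); st()
for c in ('wrist','scene','top'):
    p=arm.get_image(c); save(p,c+'4')
    for n in ['half','pin','pivot','knob']:
        for d in arm.place_of(n,p)[:1]: print(c,n,round(d['confidence'],2),np.round(w(p,d['location']),4))
    if c=='wrist':
        print(proj(p,[P(a,z=.114),P(a,z=.076),[*PIV,.088]]))
        m=arm.masks_of('knob',p)
        for k in m[:1]:
            v,u=np.nonzero(k['pixels']); print('mask',len(u),u.min(),u.max(),v.min(),v.max())
E
```

```text
t 12.99 p [0.6495 0.1405 0.2003] f [ 0.   0.5 -0. ] g 0.036
wrist pivot 0.6 [0.6206 0.0428 0.0623]
wrist knob 0.88 [0.6496 0.1403 0.0927]
[[279.28054052 212.93824584]
 [279.2438113  198.27028647]
 [279.32587506 332.66878982]]
mask 4521 235 301 179 341
scene half 0.77 [0.5823 0.0375 0.0139]
scene pin 0.63 [0.5607 0.0384 0.0717]
scene pivot 0.78 [0.6206 0.0353 0.0685]
scene knob 0.95 [0.6489 0.141  0.0993]
top pivot 0.65 [0.6226 0.0407 0.0693]
```

View pics/wrist4.png

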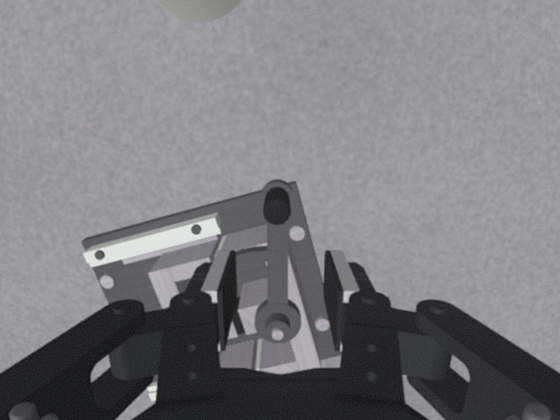

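View pics/scene4.png

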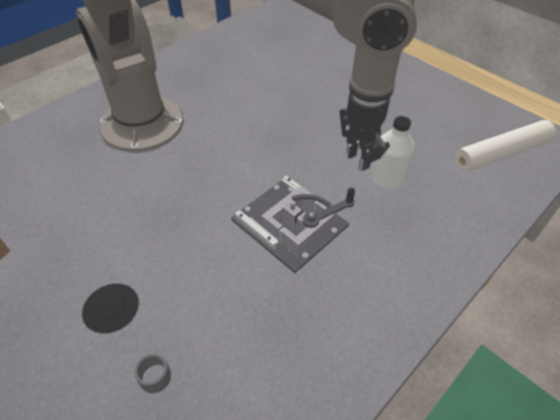

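The projected knob and pivot match the picture to 2–8 px, with the knob at (277,205) and the bolt at (278,332). Descending over the knob and swinging, watching the tangential force.

```bash
cat >> h.py <<'E'
def swing(a,a1,da,f0,lim,rate=0.06):
    hist=[]
    while a<a1:
        a+=da; hit=arm.move_l(P(a),Rt(a,-1),rate=rate,f_stop=25); s=arm.sense(); f=np.array(s['force'])-f0
        t=np.array([-np.sin(a),np.cos(a)]); ft=-f[:2]@t; fr=f[:2]@np.array([np.cos(a),np.sin(a)])
        e=np.array(s['ee_pos'])[:2]-PIV; pa=np.degrees(np.arctan2(e[1],e[0]))
        print(round(np.degrees(a),1),'act',round(pa,2),'ft',round(ft,1),'fr',round(fr,1),'fz',round(f[2],1),hit,'t',round(s['clock'],1))
        hist.append(ft)
        if ft>lim or hit: break
    return a
E
python3 - <<'E'
from h import *
a=np.radians(74.2)
arm.move_l(P(a),Rt(a,-1),rate=0.12,f_stop=8); st()
arm.grip(0.026); s=st(); f0=np.array(s['force']); np.save('f0.npy',f0)
a=swing(a,np.radians(74.2+62),np.radians(4),f0,11); np.save('a.npy',a)
p=arm.get_image('wrist'); save(p,'w5'); p=arm.get_image('scene'); save(p,'s5')
E
```

```text
t 14.92 p [0.6507 0.1409 0.084 ] f [ 0.2 -0.4  0.2] g 0.036
t 15.18 p [0.6504 0.1406 0.0836] f [ 0.  -0.7  0. ] g 0.026
78.2 act 78.22 ft -0.5 fr 0.4 fz 0.7 False t 15.4
82.2 act 82.17 ft 0.5 fr 1.3 fz 0.2 False t 15.7
86.2 act 86.21 ft 0.2 fr 0.4 fz 0.0 False t 16.0
90.2 act 90.24 ft 0.2 fr 1.2 fz -0.3 False t 16.3
94.2 act 94.22 ft 0.7 fr 0.5 fz -0.5 False t 16.6
98.2 act 98.22 ft -0.8 fr 0.6 fz 0.6 False t 16.8
102.2 act 102.23 ft 0.7 fr 0.9 fz 0.3 False t 17.1
106.2 act 106.23 ft 0.9 fr 1.7 fz 0.5 False t 17.4
110.2 act 110.22 ft 0.2 fr 1.6 fz -0.6 False t 17.6
114.2 act 114.25 ft -0.1 fr 1.1 fz -0.2 False t 17.9
118.2 act 118.24 ft 0.7 fr 0.9 fz 0.9 False t 18.2
122.2 act 122.25 ft 0.3 fr 0.5 fz -0.1 False t 18.5
126.2 act 126.26 ft 0.7 fr 1.1 fz 0.2 False t 18.8
130.2 act 130.04 ft 2.3 fr 1.6 fz 0.3 False t 19.0
134.2 act 133.93 ft 1.9 fr 1.6 fz 1.0 False t 19.3
138.2 act 138.06 ft 3.1 fr 2.1 fz 0.8 False t 19.6
```

View pics/w5.png

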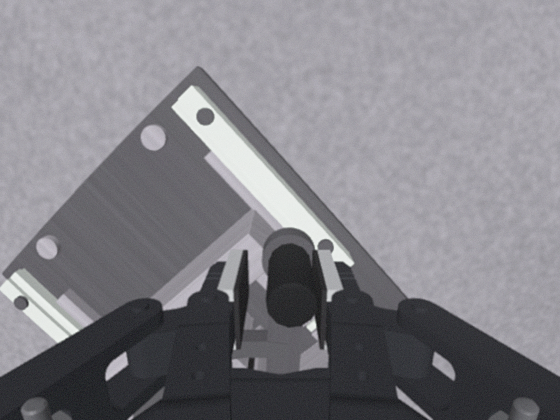

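The knob (290,280) sits between the pads, against the trailing one, and the lever is moving. Continuing in finer steps.

```bash
python3 - <<'E'
from h import *
f0=np.load('f0.npy'); a=float(np.load('a.npy'))
a=swing(a,np.radians(185),np.radians(2),f0,11); np.save('a.npy',a)
p=arm.get_image('wrist'); save(p,'w6'); p=arm.get_image('scene'); save(p,'s6')
E
```

```text
140.2 act 139.85 ft 4.7 fr 1.7 fz 0.8 False t 19.9
142.2 act 141.95 ft 4.1 fr 1.6 fz 2.3 False t 20.2
144.2 act 144.07 ft 4.4 fr 0.9 fz 2.3 False t 20.4
146.2 act 146.16 ft 3.7 fr 2.8 fz 2.4 False t 20.7
148.2 act 148.04 ft 5.0 fr 2.0 fz 1.8 False t 20.9
150.2 act 150.14 ft 3.9 fr 3.1 fz 2.3 False t 21.2
152.2 act 151.97 ft 6.3 fr 1.5 fz 1.3 False t 21.4
154.2 act 153.44 ft 8.7 fr 1.0 fz -0.9 False t 21.7
156.2 act 154.44 ft 14.4 fr -1.0 fz -6.3 False t 21.9
```

View pics/w6.png

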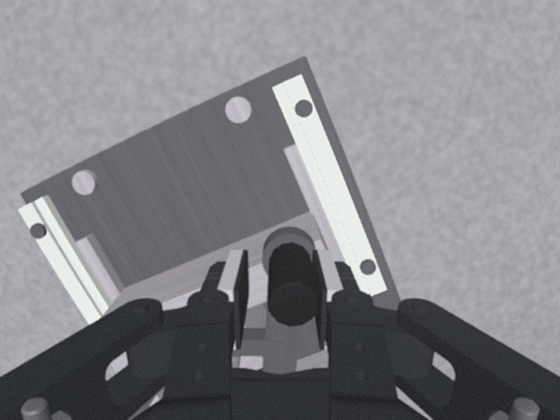

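Force is rising quickly at about 154°, so the halves are closing on the strips. I'll use small steps up to about 22 N.

```bash
python3 - <<'E'
from h import *
f0=np.load('f0.npy'); a=float(np.load('a.npy'))
a=swing(a,np.radians(170),np.radians(0.7),f0,20,rate=0.03); np.save('a.npy',a)
arm.sleep(0.2); s=st()
p=arm.get_image('wrist'); save(p,'w7')
E
```

```text
156.9 act 154.58 ft 17.7 fr -1.2 fz -9.2 False t 22.3
157.6 act 154.68 ft 21.3 fr -3.2 fz -13.0 False t 22.5
t 22.73 p [0.5268 0.0843 0.0834] f [ 10.9  18.1 -13.8] g 0.026
```

```bash
python3 - <<'E'
from h import *
f0=np.load('f0.npy'); a=float(np.load('a.npy'))
a=swing(a,a+np.radians(0.5),np.radians(0.5),f0,20,rate=0.03)
s=arm.sense(); 
# back off to unload, centring the knob between pads
b=np.radians(154.5+2.2-0.0)-np.radians(2.2)
for k in (1.5,1.5,1.0):
    a-=np.radians(k); arm.move_l(P(a),Rt(a,-1),rate=0.03); st()
arm.grip(0.036); st()
p=arm.get_image('wrist'); save(p,'w8')
np.save('a.npy',a)
E
```

```text
158.1 act 155.01 ft 21.6 fr -3.5 fz -13.9 False t 23.0
t 23.27 p [0.5264 0.0841 0.0833] f [ 6.  12.7 -5.5] g 0.026
t 23.52 p [0.5264 0.0844 0.0829] f [ 1.7  6.3 -2. ] g 0.026
t 23.77 p [0.5266 0.0844 0.0826] f [1.2 1.5 0.2] g 0.026
t 24.03 p [0.5268 0.0845 0.0827] f [-0.4  0.1  0.6] g 0.036
```

View pics/w8.png

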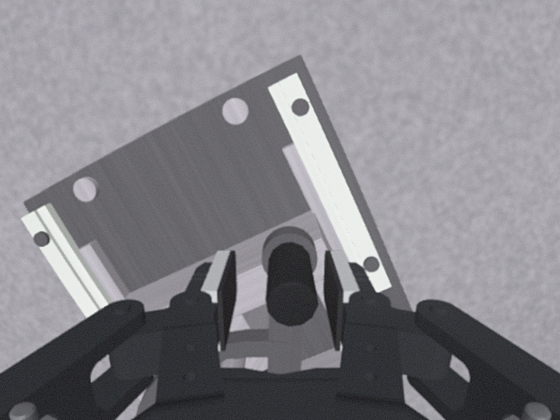

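```bash
python3 - <<'E'
from h import *
a=float(np.load('a.npy'))
arm.move_l(P(a,z=0.15),rate=0.15); 
R=Rt(a,-1)
arm.goto([0.50,0.12,0.33],R); st()
p=arm.get_image('wrist'); save(p,'w9')
import pickle; pickle.dump(p,open('w9.pkl','wb'))
for n in ['half','spacer','pin','pivot','knob']:
    for d in arm.place_of(n,p)[:1]: print(n,round(d['confidence'],2),np.round(w(p,d['location']),4))
p=arm.get_image('scene'); save(p,'s9'); pickle.dump(p,open('s9.pkl','wb'))
for n in ['half','spacer','pin','pivot','knob']:
    for d in arm.place_of(n,p)[:1]: print(n,round(d['confidence'],2),np.round(w(p,d['location']),4))
im=cv2.cvtColor(p['image'],cv2.COLOR_RGB2BGR)
cv2.imwrite('pics/s9z.png',cv2.resize(im[160:280,220:370],None,fx=5,fy=5,interpolation=cv2.INTER_CUBIC))
E
```

```text
t 25.45 p [0.4998 0.1186 0.3283] f [-0.2 -0.4 -1. ] g 0.036
half 0.56 [0.5816 0.0435 0.0139]
pin 0.67 [0.5693 0.0438 0.0724]
pivot 0.63 [0.6209 0.0425 0.0655]
knob 0.63 [0.5265 0.0907 0.0923]
half 0.7 [ 0.6311 -0.4092  0.0032]
pin 0.61 [0.5638 0.0369 0.0758]
pivot 0.68 [0.6219 0.0366 0.0662]
knob 0.7 [0.6195 0.0371 0.0687]
```

View pics/w9.png

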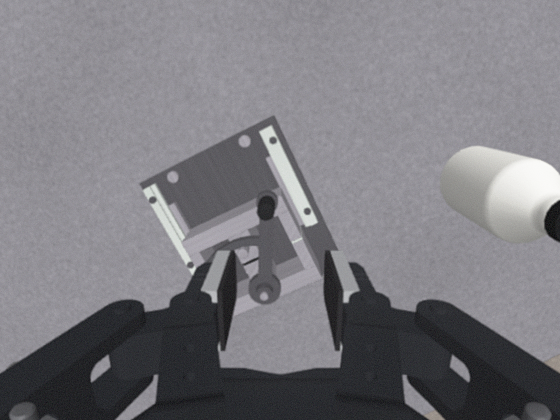

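View pics/s9z.png

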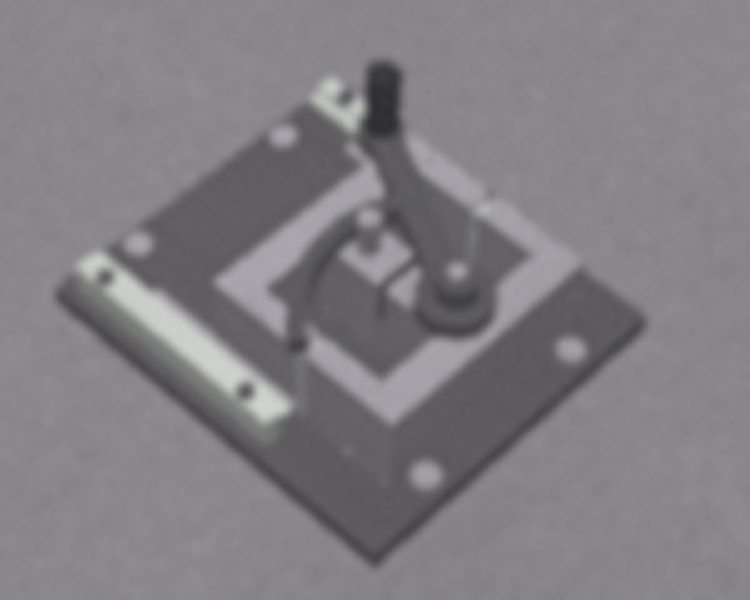

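The hook has caught the pin, and the strips look in contact: the light line at crop (485,200) shows no dark gap. The last step still crept 0.3° at about 21 N, so I'll re-press once to about 26 N to confirm the lever is firm. That stays well below forcing.

```bash
python3 - <<'E'
from h import *
a=np.radians(153.2)
arm.goto(P(a,z=0.15),Rt(a,-1)); arm.move_l(P(a),Rt(a,-1),rate=0.12,f_stop=8); arm.grip(0.026); s=st(); f0=np.array(s['force'])
a=swing(a,np.radians(161),np.radians(0.7),f0,25,rate=0.03)
for k in (1.5,1.5,1.5):
    a-=np.radians(k); arm.move_l(P(a),Rt(a,-1),rate=0.03)
st()
np.save('a.npy',a)
arm.grip(0.036); 
arm.move_l(P(a,z=0.15),rate=0.15)
p=arm.get_image('wrist'); save(p,'w10')
for n in ['pin','knob']:
    for d in arm.place_of(n,p)[:1]: print(n,round(d['confidence'],2),np.round(w(p,d['location']),4))
st()
E
```

```text
t 27.78 p [0.5282 0.0869 0.0836] f [-0.5 -0.4  0.9] g 0.026
153.9 act 154.01 ft 0.5 fr 0.1 fz -1.7 False t 28.0
154.6 act 154.59 ft 0.3 fr -0.4 fz -0.8 False t 28.3
155.3 act 154.68 ft 5.4 fr -1.7 fz -4.6 False t 28.5
156.0 act 154.75 ft 9.7 fr -2.0 fz -6.7 False t 28.8
156.7 act 154.82 ft 11.3 fr -2.0 fz -9.9 False t 29.0
157.4 act 154.88 ft 14.6 fr -3.9 fz -12.4 False t 29.3
158.1 act 154.94 ft 18.3 fr -4.5 fz -13.8 False t 29.5
158.8 act 155.01 ft 21.7 fr -5.8 fz -16.2 False t 29.8
159.5 act 155.06 ft 24.4 fr -6.7 fz -17.9 False t 30.0
160.2 act 155.67 ft 23.0 fr -4.2 fz -12.0 False t 30.3
160.9 act 155.78 ft 25.2 fr -5.6 fz -17.6 False t 30.5
t 31.28 p [0.5258 0.0833 0.0837] f [1.3 6.3 0.3] g 0.026
pin 0.93 [0.5685 0.0468 0.0717]
knob 0.75 [0.5264 0.0872 0.094 ]
t 32.29 p [0.5246 0.0811 0.1489] f [-0.1  0.1 -0.5] g 0.036
```

View pics/w10.png

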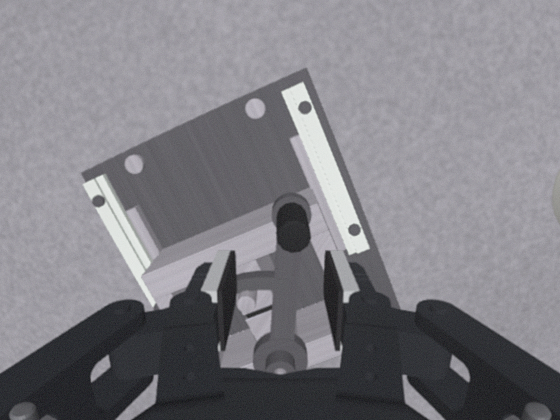

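The lever held static up to about 24 N, slipped 0.6° and was firm again at about 25 N. I'll clear the arm, check everything and hand in.

```bash
python3 - <<'E'
from h import *
a=float(np.load('a.npy'))
arm.goto([0.50,-0.15,0.35],Rt(np.radians(100),-1)); st()
for c in ('top','scene'):
    p=arm.get_image(c); save(p,c+'11')
    for n in ['half','pin','pivot','knob','jug','disc','sleeve']:
        for d in arm.place_of(n,p)[:1]: print(c,n,round(d['confidence'],2),np.round(w(p,d['location']),4))
im=cv2.imread('pics/top11.png'); cv2.imwrite('pics/top11z.png',cv2.resize(im[165:255,220:320],None,fx=6,fy=6,interpolation=cv2.INTER_CUBIC))
E
```

```text
t 33.47 p [ 0.4997 -0.1489  0.3491] f [ 0.3  0.4 -0.4] g 0.036
top half 0.73 [0.5829 0.0365 0.0119]
top pin 0.68 [0.5636 0.0421 0.0778]
top knob 0.58 [0.526  0.0872 0.0954]
top jug 0.87 [0.6322 0.331  0.0013]
top disc 0.33 [0.5306 0.0413 0.0361]
top sleeve 0.63 [ 0.6302 -0.4066 -0.0008]
scene half 0.94 [0.5863 0.0378 0.0155]
scene pin 0.96 [0.5642 0.0409 0.0729]
scene pivot 0.56 [0.6207 0.0349 0.0658]
scene knob 0.56 [0.5255 0.089  0.0975]
scene jug 0.57 [0.6329 0.3302 0.0017]
scene disc 0.72 [ 4.442e-01 -3.867e-01 -4.000e-04]
scene sleeve 0.72 [ 0.6302 -0.4113 -0.0008]
```

View pics/top11z.png

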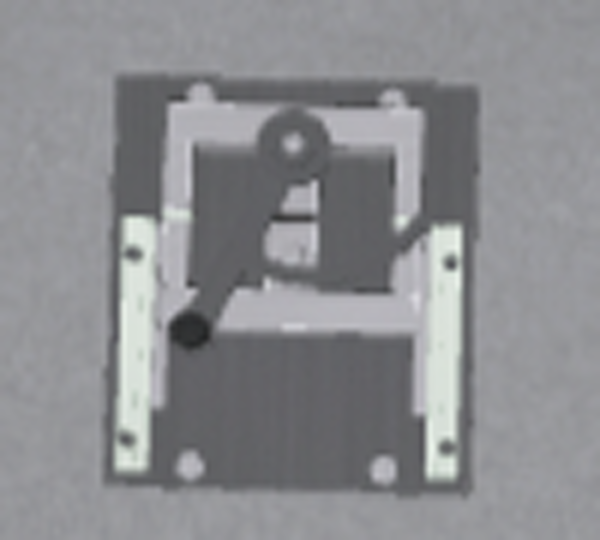

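The halves are closed on the strips, with light facing at (178,213) and (402,222) and no dark gap. The hook is round the pin at (293,265), and the bystanders haven't moved.

```bash
python3 -c "
from h import *
arm.hand_in(); st()"
```

```text
the job is handed in; nothing more can be done
the job is handed in; nothing more can be done
```

The mould is closed and the lever locked, and I handed the job in about 33 s into the 64 s allowed; no verdict is reported.

- **Closing:** I pushed the loose half along its guides onto the seal, stopping at about 10 N. I then swung the knob round from about 74° to 153° (world angle), which put the hook round the pin.
- **Tightening:** On the first pull the lever still crept about 0.3° at about 21 N. I pressed once more: it held to about 24 N, slipped about 0.6°, and was firm at about 25 N. That is at the top of the tight range and well under the 45 N that counts as forcing.
- **Last checks:** With the arm clear, the pictures show the halves on the facing strips with no visible gap and the hook round the pin. The knob was still where I left it. The jug, disc and sleeve are where they started, to within measurement error.
- **What was weaker:** The gap could only be judged from pictures, at a resolution of about a millimetre. In the last top picture the network placed the disc on the mould at low confidence, an evident misdetection; the scene camera found it in its original place. The facing strips were never detected by the network.

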